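Read the logger coin in the spice box

ROBOT

A 6-joint arm with a two-finger parallel gripper is mounted at the origin on the work surface. World frame = base frame: x ahead of the robot, y to its left, z up, the work surface at z = 0. Lengths are in m, angles in rad, forces in N, time in s.
With the tool pointing down it reaches from about 0.375 to 0.75 m from the base axis. Payload 9 kg.
Tool frame: the origin (TCP) lies midway between the tips of the shut fingers; the grasp point (between the pads) lies 19 mm behind it (bot.grip_point_offset is the distance from the TCP to the grasp point, in m); z points along the fingers, y is the direction in which the jaws open and shut (so a half turn about z gives the same grasp; the last joint's range is limited). The gripper opens to 85 mm and grips with 20 to 120 N. Pads are 22 mm wide; open, the fingers measure 114 mm over their backs; the gripper's body (76 mm by 85 mm) begins 54 mm behind the grasp point. The pads swing forward as they close: fully open they stand 13 mm farther back than shut.
Start: joints at [-1.519, 0.104, 0.097, 1.564, 0, 1.353], TCP at [0.16, -0.578, 0.231] pointing down, gripper open.
Joint ranges: [-2.99, 2.99], [-0.84, 1.86], [-1.1, 1.16], [-1.84, 2.11], [-1.51, 1.56], [-3.14, 3.14]. Speed limits (rad/s): [2.22, 2.22, 2.57, 3.14, 3.14, 3.14].

INTERFACE

Orientations are given as [roll, pitch, yaw] about the fixed x, y, z axes, in that order (R = Rz(yaw) Ry(pitch) Rx(roll)).
In Python, from rig import bot gives the robot as it stands.
- The arm moves only by the shell command python3 -m crank 'ROWS' [FORCE]. ROWS is JSON, a list of rows, each a list of 7 numbers: the turn, a rotation vector about the world's x, y, z in rad, then the shift along the world's x, y, z in mm, then the closure in counts, from 0 (fully open) to 255 (shut). A call has 1 to 8 rows; each row is the pose to reach, as a shift and turn from the pose commanded when the call began; what a row does not reach only later rows make up. A row lasts 1/10 s, in which the tool goes at most 50 mm and 8.59 degrees, less where a joint would pass 70% of its speed; a pose out of reach is approached as far as the arm can. A call with a gripper value outside its range is refused whole. The fingers move at their own pace and stop on an object; FORCE is the grip in N (left out, the last holds). Time passes only in rows, so rows that repeat a pose let the fingers close. It gives the time, the measured TCP pose, the force and the opening at its end, in the units of the state.
- bot.sense(): the state, without advancing time (a new reading comes with each control period).
- bot.get_image(name): name is "scene" or "side" or "wrist"; returns a dict with "pixels" (420x560x3 uint8, red, green, blue), "mtx" (3x3 intrinsics, pixels), "distortion" ([k1, k2, p1, p2, k3] as OpenCV has them; the pictures are not rectified), "xyz" and "attitude" of the camera in the world; the wrist camera has in their place "tool_from_camera" (4x4, takes a point from camera to tool coordinates, whose origin is the TCP and whose axes are the flange's). Camera axes: x right, y down, z forward; pixel columns grow to the right and rows downward; lengths in m; the calibration is good to about 2 mm. A picture is of the moment at which its call begins: read the wrist's pose just before it. There is no depth.
- bot.job_done(): hands the job in, once; it reports no verdict.
The state is a dict: "t": time; "joint_positions": joint angles; "qd": joint speeds; "effort": joint torques, N m; "position": TCP position; "orientation": TCP orientation; "force": force on the tool from outside, world axes, zero at the start; "moment": the same for the moment, N m; "grip_width": finger opening in m.
Only numpy, scipy, OpenCV 4.12 (cv2) and the standard library are available. Lean on these libraries where they do the work, as an engineer would, in place of code of your own. Each camera call takes 0.05 s, during which the arm holds its last target.

TASK

Read the humidity logger in the wooden spice box: open the box's stiff lid until it stands upright and stays there, then take the grey probe reader out of its wooden stand and hold it upright with its sprung tip pressed lightly on the middle of the round steel logger coin on the box's floor, so that the tip is pushed about half way in. Finish while still holding the reader there, touching the box with nothing but the tip on the coin, and leave the other kitchen things where they are.

Things in the scene. Friction and masses are not known exactly. Their poses are not given: they have to be found in the camera images.
- box: small wooden spice box, open-topped tray 110 (x) x 140 (y) x 50 mm high, walls and floor 6 mm, fixed to the table; origin centre of its underside; the lid hinges on its +x rim. The box and the stand may be on either side
- lid (a joint): lid angle about the hinge in rad: 0 closed, grows as it opens, 1.57 upright, stop at 1.9. The hinge is stiff (about 0.15 N m of friction): the lid stays where it is left. It may start up to 0.45 rad ajar
- lid_hinge (a point): point on the hinge line, middle of the box's +x rim, 50.5 mm above the table; its axes turn with the lid (axis y is the hinge line, x and z as the box's when the lid is closed). The lid is a wooden plate 110 x 140 x 8 mm lying on the rim's -x side
- lid_handle (a point): grip point in the middle of the lid's round wooden knob head (28 mm across, 16 mm tall, on a 12 mm neck). With the lid closed it stands 80 mm from the hinge towards -x and 43 mm above the hinge point (35 mm off the lid's outer face); it swings with the lid. Pinched from above across the box's y direction, the knob can turn between the fingers as the lid opens
- coin: round steel logger coin, a button 24 mm across at its flange, 21 mm across on top, 6 mm high, fixed flat on the box's floor, somewhere in the -y (box frame) half or near the middle; origin centre of its underside
- coin_top (a point): centre of the coin's flat upper face: the spot to touch, 12 mm above the table
- stand: pale wooden stand block 80 (x) x 90 (y) x 95 mm high, fixed, with a 15 mm square hole straight through from its top centre; origin centre of its underside
- reader: grey probe reader, about 135 g, standing in the stand: a handle 24 mm thick (x) x 34 mm wide (y) x 75 mm tall, its underside resting on the stand's top, and below it a steel stem 8 mm across and 75 mm long in the hole. Origin at the stem's lower end, on the axis; z up along the axis; the handle spans z = 75 to 150 mm. Below the stem sticks the sprung tip
- reader_grip (a point): point on the reader's axis 125 mm above its origin, 25 mm below the handle's top: a good place to pinch across its 24 mm thickness (its x)
- reader_end (a point): end of the reader's sprung tip, a brass pin 6 mm across: 14 mm below the reader's origin, so 139 mm below the grip point, when not pressed
- reader_tip (a joint): how far the sprung tip is pushed into the stem: 0 out, 0.012 m fully in. The spring needs about 1 N to start and 350 N/m after (about 3 N half way, 5 N fully in)
- tiffin_low: bystander: lower steel tiffin tier, 114 mm across, 52 mm high, carries the second tier; origin centre of underside
- tiffin_mid: bystander: second steel tiffin tier with lid and wire handle, 114 mm across, about 77 mm high, stacked on the lower tier; origin centre of underside
- tiffin_open: bystander: third steel tiffin tier standing alone, open, 110 mm across, 50 mm high; origin centre of underside
- dish: bystander: black ceramic dish, 100 mm across, 26 mm high, between the box and the stand; origin centre of underside
- pinkbox: bystander: pink plastic flip-top container, 104 x 79 mm, 89 mm high; origin centre of underside
- chopstick_a: bystander: stainless chopstick lying flat, 230 mm long along its y, 6 mm thick; origin middle of underside
- chopstick_b: bystander: the second stainless chopstick, like the first
- jar: bystander: small glass jar with steel cap, 31 mm across, 36 mm high, standing inside the spice box in its +y (box frame) half; origin centre of underside

How it is judged:
By the outcome, as a careful person would: the job done as asked, in the order asked, and still so for the second after the job is handed in, while the arm keeps its last pose, push and grip.
It also fails if it takes over 51 s, if anything falls off the work surface, if the arm or the gripper's body presses on something with over 40 N, if the wrist force passes 120 N, or if a joint passes its speed limit or range.

## Working session

There is one attempt and no reset: what is moved stays moved. The work goes in short steps, Python scripts to look and compute and a shell command to move; the robot and the scene stay as the last step left them, time stands still between calls to the robot, and variables do not carry over. Pictures are saved under pics/ and viewed, and the job is handed in when it is done.

```bash
ls; mkdir -p pics
python3 - <<'E'
from rig import bot
import cv2
print(bot.sense())
for n in ["scene","side","wrist"]:
    i=bot.get_image(n); cv2.imwrite(f"pics/{n}0.png",i["pixels"][:,:,::-1])
    print(n,{k:v for k,v in i.items() if k!="pixels"})
E
```

```text
pics
{'t': 0.0, 'joint_positions': array([-1.51871652e+00,  1.04691222e-01,  9.64581633e-02,  1.56391988e+00,
       -6.60053928e-06,  1.35312962e+00]), 'qd': array([ 6.02086815e-05, -2.29284048e-03, -8.40867351e-04,  2.56101002e-04,
       -3.99170328e-05, -3.34095602e-04]), 'effort': array([ 9.68631434e-05, -5.56932664e+01,  5.03649008e+01,  1.65075593e-02,
       -2.38626644e-04,  2.15296772e-06]), 'position': array([ 0.15990032, -0.5779424 ,  0.23052096]), 'orientation': array([-3.14026663e+00, -2.86518096e-04,  2.69746327e-01]), 'force': array([ 0.3425955 , -0.3499279 ,  0.42228022]), 'moment': array([ 0.03760122,  0.04100431, -0.03200928]), 'grip_width': 0.08578441742932498}
scene {'mtx': array([[425.58765608,   0.        , 275.7919979 ],
       [  0.        , 425.58765608, 204.61114976],
       [  0.        ,   0.        ,   1.        ]]), 'distortion': array([-0.0916761,  0.       ,  0.       ,  0.       ,  0.       ]), 'xyz': array([ 1.04102826, -0.58061178,  1.10598446]), 'attitude': array([-2.4980704 , -0.00676327,  0.62768066])}
side {'mtx': array([[391.2336443 ,   0.    
[... 258 characters left out ...]
801371]), 'attitude': array([-2.11365621e+00, -4.09149499e-04, -3.15920758e-01])}
wrist {'mtx': array([[329.47782569,   0.        , 274.40458392],
       [  0.        , 329.47782569, 213.05310488],
       [  0.        ,   0.        ,   1.        ]]), 'distortion': array([-0.04402124,  0.        ,  0.        ,  0.        ,  0.        ]), 'tool_from_camera': array([[-8.21204757e-05, -9.57455842e-01, -2.88579804e-01,
         7.26371950e-02],
       [ 9.99999284e-01,  2.65916474e-04, -1.16683043e-03,
         9.95892056e-04],
       [ 1.19392674e-03, -2.88579693e-01,  9.57455135e-01,
        -1.42449403e-01],
       [ 0.00000000e+00,  0.00000000e+00,  0.00000000e+00,
         1.00000000e+00]])}
```

View pics/scene0.png

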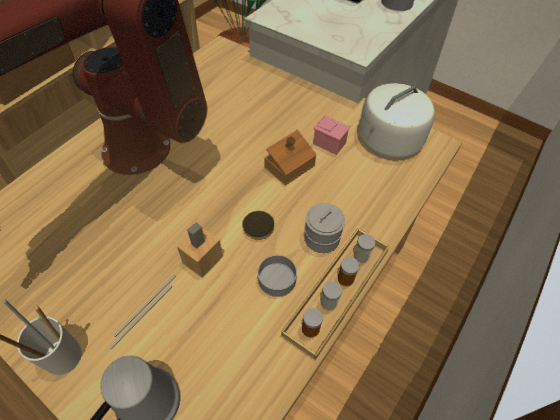

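View pics/side0.png

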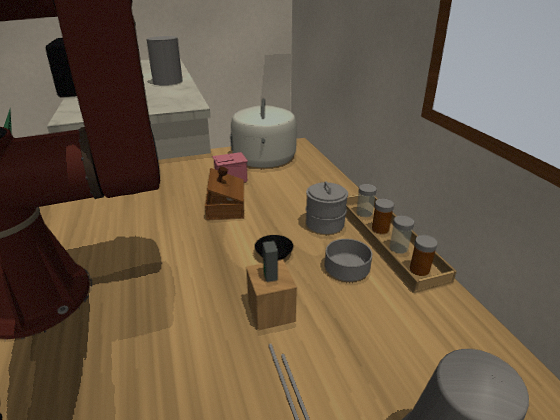

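View pics/wrist0.png

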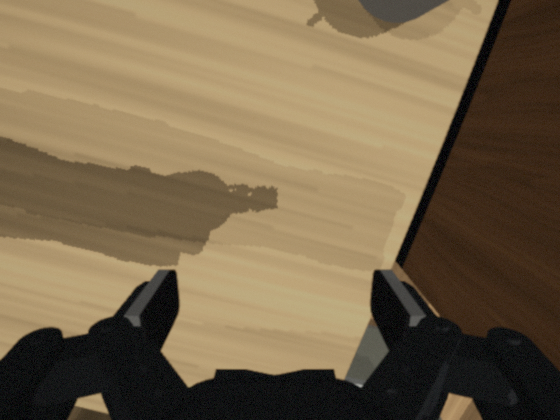

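The scene view shows the box at about (290,158), the stand at (200,250) with the reader at (196,235), and the dish between them at (258,224). I'll enlarge those areas.

```bash
cat > h.py <<'E'
import numpy as np, cv2
from scipy.spatial.transform import Rotation as R
def rot(a): return R.from_euler('xyz',a).as_matrix()
def cam(i,state=None):
    if 'xyz' in i: return rot(i['attitude']),np.array(i['xyz'])
    T=i['tool_from_camera']; Rt=rot(state['orientation'])
    return Rt@T[:3,:3], Rt@T[:3,3]+state['position']
def ray(i,px,state=None):
    Rc,c=cam(i,state)
    u=cv2.undistortPoints(np.array([[px]],float),i['mtx'],i['distortion'])[0,0]
    d=Rc@np.array([u[0],u[1],1]); return c,d/np.linalg.norm(d)
def onz(i,px,z,state=None):
    c,d=ray(i,px,state); return c+d*(z-c[2])/d[2]
def tri(r1,r2):
    (a,d),(b,e)=r1,r2
    A=np.stack([d,-e],1); s=np.linalg.lstsq(A,b-a,rcond=None)[0]
    p,q=a+d*s[0],b+e*s[1]; return (p+q)/2,np.linalg.norm(p-q)
def proj(i,P,state=None):
    Rc,c=cam(i,state); Pc=(np.atleast_2d(P)-c)@Rc
    return cv2.projectPoints(Pc,np.zeros(3),np.zeros(3),i['mtx'],i['distortion'])[0][:,0]
def crop(i,x0,y0,w,h,k,name):
    im=cv2.resize(i['pixels'][y0:y0+h,x0:x0+w,::-1],None,fx=k,fy=k,interpolation=cv2.INTER_CUBIC)
    for x in range(-(-x0//10)*10,x0+w,10):
        cv2.line(im,((x-x0)*k,0),((x-x0)*k,6 if x%50 else 14),(0,255,0),1)
        if x%20==0: cv2.putText(im,str(x),((x-x0)*k,18),0,.35,(0,255,0),1)
    for y in range(-(-y0//10)*10,y0+h,10):
        cv2.line(im,(0,(y-y0)*k),(6,(y-y0)*k),(0,255,0),1)
        if y%20==0: cv2.putText(im,str(y),(8,(y-y0)*k+4),0,.35,(0,255,0),1)
    cv2.imwrite(name,im)
E
python3 - <<'E'
from rig import bot
from h import *
s=bot.get_image("scene"); d=bot.get_image("side")
import pickle; pickle.dump((s,d),open("im0.pkl","wb"))
crop(s,245,115,90,75,8,"pics/sbox.png"); crop(s,165,215,70,65,9,"pics/sstand.png")
crop(d,190,145,80,80,7,"pics/dbox.png"); crop(d,235,230,75,100,6,"pics/dstand.png")
E
```

```text
(no output)
```

View pics/sbox.png

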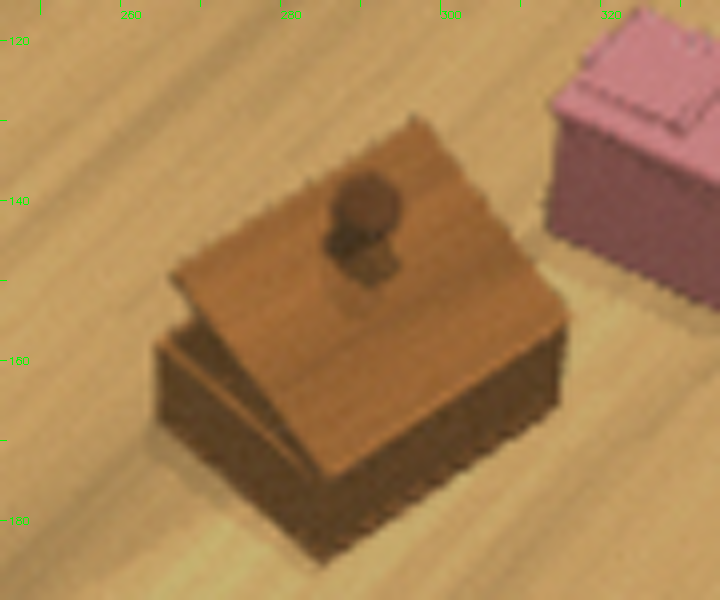

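View pics/sstand.png

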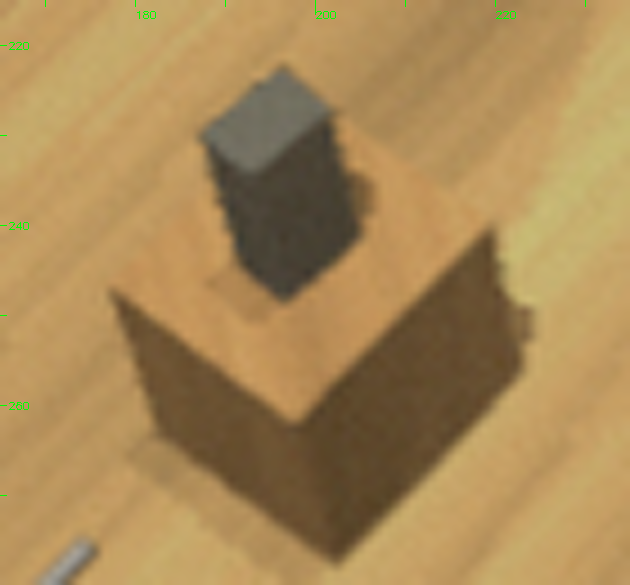

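View pics/dbox.png

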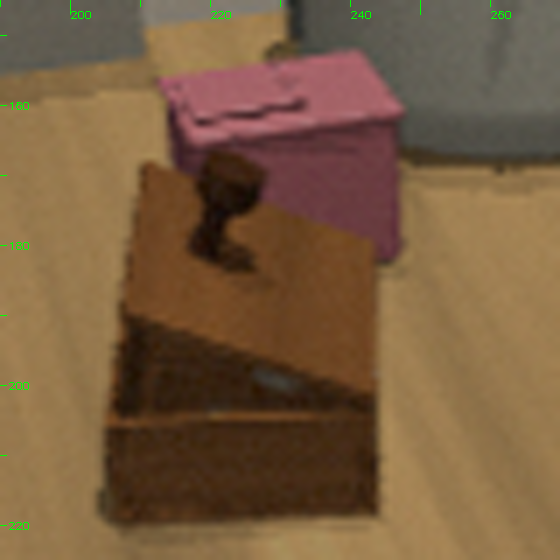

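View pics/dstand.png

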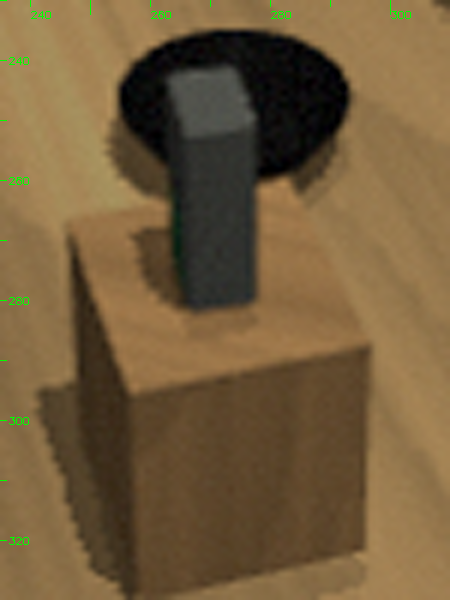

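Run:
```python
from h import *
import pickle
s,d=pickle.load(open("im0.pkl","rb"))
np.set_printoptions(precision=4,suppress=True)
print("box bottom", [onz(s,p,0)[:2] for p in [(285.1,185.5),(264.5,167.5),(314.7,165.5)]])
print("box bot side",[onz(d,p,0)[:2] for p in [(205.5,219.5),(243.8,218)]])
print("rim", [onz(s,p,.05)[:2] for p in [(285.2,174.5),(264.6,158.2),(316,155)]], onz(d,(205.5,205.5),.05),onz(d,(243.8,203.5),.05))
k,e=tri(ray(s,(290.9,140.5)),ray(d,(222.7,171))); print("knob",k,e)
for a,b in [((266.2,149.5),(208,190)),((297,129.5),(210.5,168.5))]: print("lidcorner",tri(ray(s,a),ray(d,b)))
print("stand top s",[onz(s,p,.095)[:2] for p in [(177.5,247.5),(197.8,261.7),(219.5,240.5)]])
print("stand top d",[onz(d,p,.095)[:2] for p in [(245.5,266.5),(256.5,295.5),(296,288)]])
print("stand bottom s",[onz(s,p,0)[:2] for p in [(182.5,263),(202.5,277.3),(223.3,256.5)]])
print("reader top s",[onz(s,p,.17)[:2] for p in [(196.5,222.5),(187.5,230),(193,234.2),(201.5,227.5)]])
print("reader top d",[onz(d,p,.17)[:2] for p in [(262.5,242.8),(272.8,241.2),(276.5,251.5),(265.2,253.3)]])
print("reader bot s",[onz(s,p,.095)[:2] for p in [(191.8,243.5),(196.5,248.3),(205,241.5)]])
print("coin?",onz(d,(228.5,199.2),.012))
```

```text
box bottom [array([0.538 , 0.1788]), array([0.4335, 0.2026]), array([0.5692, 0.3141])]
box bot side [array([0.4279, 0.2067]), array([0.5362, 0.1801])]
rim [array([0.5341, 0.1828]), array([0.4359, 0.2011]), array([0.568 , 0.3169])] [0.4319 0.2004 0.05  ] [0.5381 0.1776 0.05  ]
knob [0.4984 0.2629 0.1202] 0.0007607047657555509
lidcorner (array([0.4437, 0.2005, 0.0975]), np.float64(0.0006137044816078859))
lidcorner (array([0.4731, 0.3375, 0.0991]), np.float64(0.00047988039112470177))
stand top s [array([ 0.4688, -0.2442]), array([ 0.5445, -0.2439]), array([ 0.548 , -0.1574])]
stand top d [array([ 0.4637, -0.1535]), array([ 0.4628, -0.2432]), array([ 0.5403, -0.2468])]
stand bottom s [array([ 0.4642, -0.2426]), array([ 0.5433, -0.2426]), array([ 0.5473, -0.1538])]
reader top s [array([ 0.4982, -0.1822]), array([ 0.4952, -0.2142]), array([ 0.5159, -0.2153]), array([ 0.5198, -0.1862])]
reader top d [array([ 0.493 , -0.1849]), array([ 0.5133, -0.186 ]), array([ 0.5101, -0.2194]), array([ 0.4886, -0.2182])]
reader bot s [array([ 0.4921, -0.2109]), array([ 0.5132, -0.2146]), array([ 0.5174, -0.184 ])]
coin? [0.5128 0.2834 0.012 ]
```

```bash
python3 -m crank '[[0,0,0.15,20,30,50,0],[0,0,0.3,55,70,90,0],[0,0,0.45,95,105,110,0],[0,0,0.6,130,140,120,0],[0,0,0.75,160,175,130,0],[0,0,0.9,190,210,140,0],[0,0,1.05,215,250,150,0],[0,0,1.2,235,290,150,0]]'
python3 - <<'E'
from rig import bot
from h import *
import pickle
st=bot.sense(); w=bot.get_image("wrist"); pickle.dump((st,w),open("w1.pkl","wb")); cv2.imwrite("pics/w1.png",w["pixels"][:,:,::-1]); print(st)
E
```

```text
t: 1.05
position: [0.3864, -0.3037, 0.3807]
orientation: [3.141, 0.001, 1.476]
force: [-0.2, -0.1, -0.3]
grip_width: 0.0856
{'t': 1.05, 'joint_positions': array([-9.33005710e-01, -1.32034386e-01,  1.40888155e-01,  1.84242063e+00,
        1.49906028e-04,  7.32768175e-01]), 'qd': array([ 0.93273304, -0.25345155, -0.18018136,  0.08372909,  0.00242829,
       -0.5634757 ]), 'effort': array([ -8.66885662, -39.83784199,  48.77034903,   0.41358856,
        -0.14088802,   0.89620225]), 'position': array([ 0.38643716, -0.30368933,  0.38067152]), 'orientation': array([3.14061279e+00, 8.64737992e-04, 1.47581844e+00]), 'force': array([-0.22282471, -0.10998566, -0.32330239]), 'moment': array([-0.00818713, -0.04610874, -0.01329923]), 'grip_width': 0.08563808700892808}
```

View pics/w1.png

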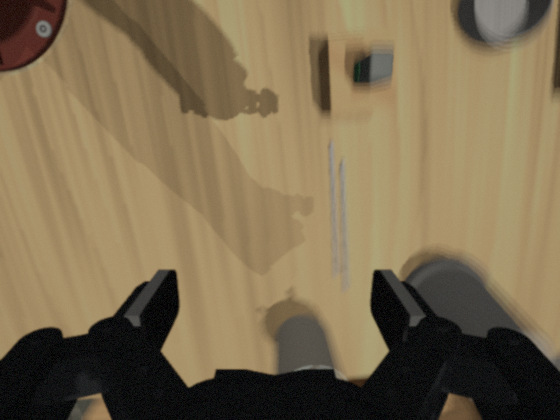

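```bash
python3 -m crank '[[0,0,0.15,20,50,0,0],[0,0,0.3,45,95,0,0],[0,0,0.45,65,140,0,0],[0,0,0.6,80,185,0,0],[0,0,0.75,90,230,0,0],[0,0,0.9,95,275,0,0],[0,0,1.05,95,325,0,0],[0,0,1.2,95,375,0,0]]'
python3 -m crank '[[0,0,0.12,0,50,-10,0],[0,0,0.24,0,100,-40,0],[0,0,0.24,0,130,-70,0],[0,0,0.24,0,150,-100,0],[0,0,0.24,0,150,-100,0],[0,0,0.24,0,150,-100,0]]'
python3 - <<'E'
from rig import bot
from h import *
import pickle
st=bot.sense(); w=bot.get_image("wrist"); pickle.dump((st,w),open("w2.pkl","wb")); cv2.imwrite("pics/w2.png",w["pixels"][:,:,::-1]); print(st['position'],st['orientation'],st['joint_positions'])
E
```

```text
t: 1.9
position: [0.4801, 0.0718, 0.3797]
orientation: [3.141, 0.0, 2.676]
force: [1.0, 0.5, 0.9]
grip_width: 0.0853
t: 2.5
position: [0.4799, 0.2198, 0.2798]
orientation: [-3.141, -0.001, 2.911]
force: [0.2, 0.2, 0.7]
grip_width: 0.085
[0.4799317  0.21975844 0.27983646] [-3.14098303e+00 -8.34844725e-04  2.91072512e+00] [ 1.81473591e-01 -9.75711639e-02 -1.63020479e-02  1.65307463e+00
 -2.23963847e-04  4.12340986e-01]
```

View pics/w2.png

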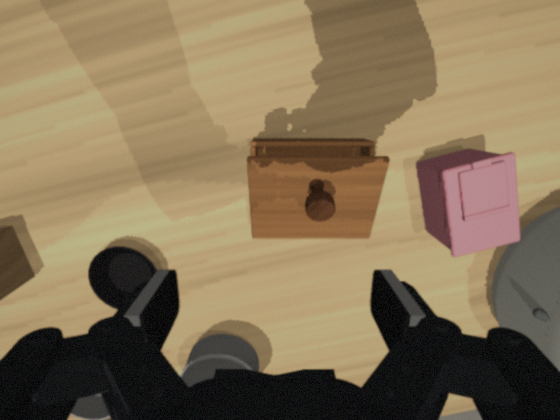

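The wrist view shows the lid square to the image, with the hinge edge at (252..369, 238) and the knob head at (320,206). I'll check these against the scene and side estimates.

Run:
```python
from h import *
import pickle
np.set_printoptions(precision=4,suppress=True)
s,d=pickle.load(open("im0.pkl","rb")); st,w=pickle.load(open("w2.pkl","rb"))
a,b=onz(w,(252,238),.0535,st),onz(w,(369,238),.0535,st); print(a,b,np.linalg.norm(a-b),np.arctan2(-(b-a)[0],(b-a)[1]))
print("hinge mid",(a+b)/2)
print("knob",onz(w,(320,206),.12,st), tri(ray(w,(320,206),st),ray(s,(290.9,140.5))), tri(ray(w,(320,206),st),ray(d,(222.7,171))))
crop(w,240,130,160,115,5,"pics/w2c.png")
```

```text
[0.5399 0.177  0.0535] [0.5722 0.3137 0.0535] 0.14043147744651366 -0.23195460265022036
hinge mid [0.556  0.2454 0.0535]
knob [0.4994 0.2587 0.12  ] (array([0.4992, 0.2594, 0.1235]), np.float64(0.0024795784383626865)) (array([0.4983, 0.2586, 0.1221]), np.float64(0.0007808531151822114))
```

View pics/w2c.png

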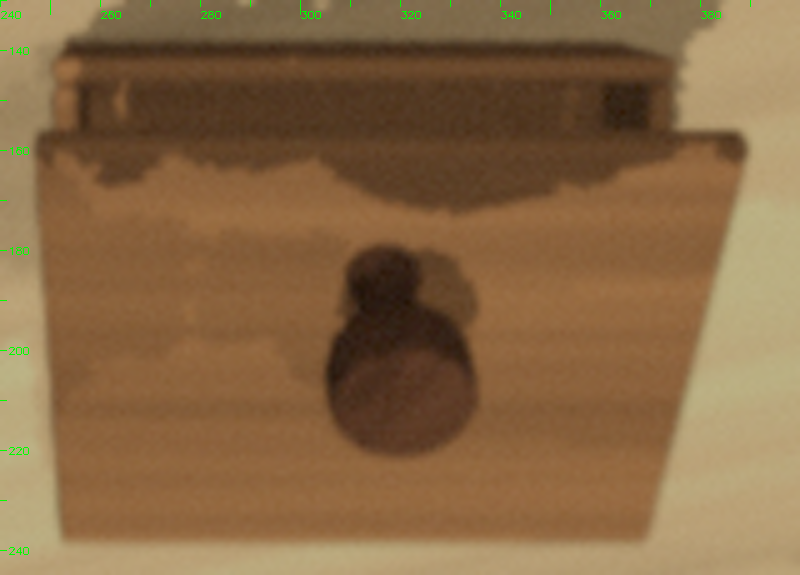

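```bash
python3 -m crank '[[0,0,0,18,39,-30,0],[0,0,0,18,39,-75,0],[0,0,0,18,39,-120,0],[0,0,0,18,39,-155,0],[0,0,0,18,39,-175,0],[0,0,0,18,39,-175,120],[0,0,0,18,39,-175,200],[0,0,0,18,39,-175,255]]' 30
python3 -m crank '[[0,0,0,0,0,0,255],[0,0,0,0,0,0,255],[0,0,0,0,0,0,255],[0,0,0,0,0,0,255]]' 30
python3 - <<'E'
from rig import bot
from h import *
st=bot.sense(); w=bot.get_image("wrist"); cv2.imwrite("pics/w3.png",w["pixels"][:,:,::-1]); print(st['position'],st['force'],st['grip_width'],bot.grip_point_offset)
E
```

```text
t: 3.35
position: [0.5002, 0.2587, 0.1076]
orientation: [3.14, 0.003, 2.909]
force: [0.0, 0.4, 0.1]
grip_width: 0.044
t: 3.75
position: [0.4985, 0.2591, 0.1061]
orientation: [3.141, 0.001, 2.91]
force: [-3.7, -0.5, 6.5]
grip_width: 0.0262
[0.49851884 0.25914265 0.10613659] [-3.71835864 -0.51049469  6.50978893] 0.026150937724948312 0.0187
```

View pics/w3.png

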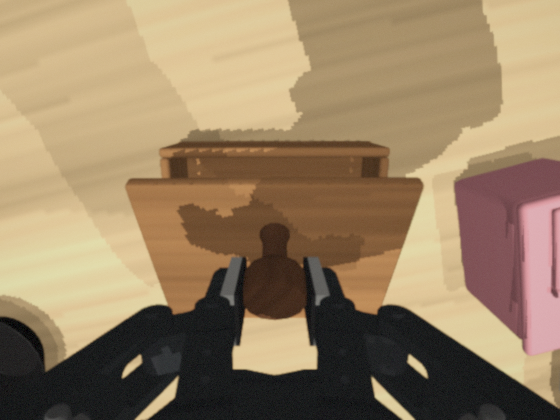

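Run:
```python
import numpy as np
ex=np.array([.9732,-.2299]); r=90.8; p0=.882
for p in np.arange(p0+.1,2.16,.1):
    dx=r*(np.cos(p0)-np.cos(p)); print(round(p-.4933,3),np.round([*(dx*ex),r*(np.sin(p)-np.sin(p0))],1))
```

```text
0.489 [ 7.1 -1.7  5.4]
0.589 [14.7 -3.5 10.1]
0.689 [22.7 -5.4 13.9]
0.789 [31.  -7.3 16.9]
0.889 [39.6 -9.4 19.1]
0.989 [ 48.3 -11.4  20.3]
1.089 [ 57.2 -13.5  20.7]
1.189 [ 66.  -15.6  20.1]
1.289 [ 74.7 -17.6  18.7]
1.389 [ 83.2 -19.7  16.3]
1.489 [ 91.5 -21.6  13.1]
1.589 [ 99.4 -23.5   9.1]
```

```bash
python3 -m crank '[[0,0,0,7,-1.7,5.4,255],[0,0,0,14.7,-3.5,10,255],[0,0,0,22.7,-5.4,14,255],[0,0,0,31,-7.3,17,255],[0,0,0,39.6,-9.4,19,255],[0,0,0,48.3,-11.4,20.3,255]]'
python3 -m crank '[[0,0,0,9,-2,0.4,255],[0,0,0,17.7,-4.2,-0.2,255],[0,0,0,26.4,-6.2,-1.6,255],[0,0,0,35,-8.3,-4,255],[0,0,0,43.2,-10.2,-7.2,255],[0,0,0,51.1,-12.1,-11.2,255],[0,0,0,51.1,-12.1,-11.2,255],[0,0,0,51.1,-12.1,-11.2,255]]'
python3 - <<'E'
from rig import bot
from h import *
st=bot.sense(); print(st['force'],st['moment'],st['position'])
w=bot.get_image("wrist"); cv2.imwrite("pics/w4.png",w["pixels"][:,:,::-1])
w=bot.get_image("side"); crop(w,180,130,110,100,6,"pics/d4.png")
E
```

```text
t: 4.4
position: [0.5472, 0.2477, 0.1255]
orientation: [3.141, -0.0, 2.91]
force: [-3.9, 3.4, -1.9]
grip_width: 0.0265
t: 5.2
position: [0.5992, 0.2356, 0.1138]
orientation: [3.14, 0.001, 2.91]
force: [0.4, 5.7, -0.8]
grip_width: 0.0264
[ 0.4179513   5.74218228 -0.78145816] [ 1.0616116  -0.08447548 -0.02617348] [0.59918216 0.23558189 0.11380516]
```

View pics/d4.png

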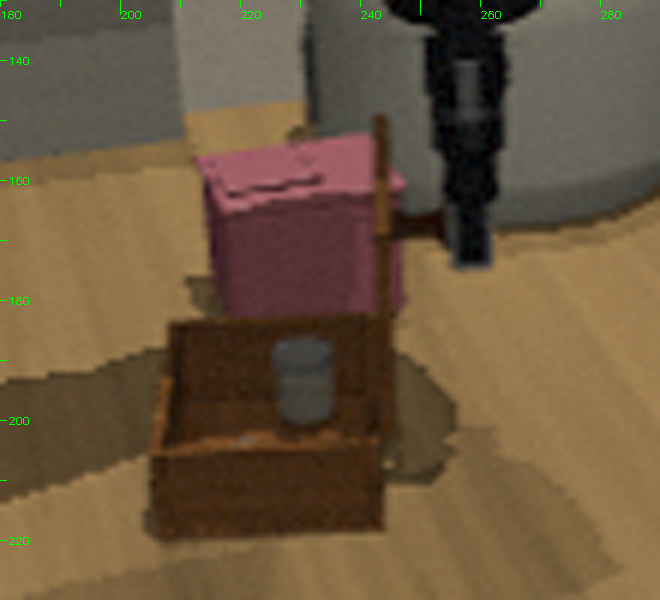

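View pics/w4.png

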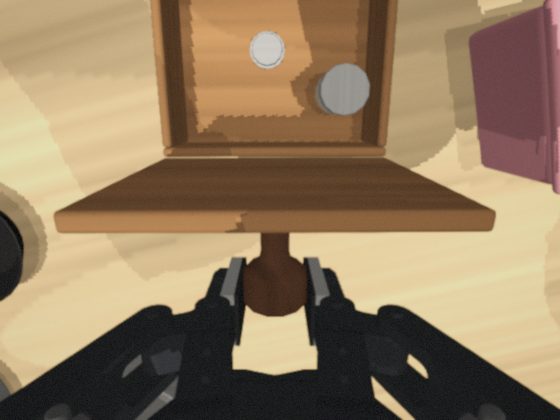

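```bash
python3 -m crank '[[0,0,0,0,0,0,150],[0,0,0,0,0,0,80],[0,0,0,0,0,0,0],[0,0,0,0,0,0,0],[0,0,0,0,0,20,0],[0,0,0,0,0,60,0],[0,0,0,0,0,100,0],[0,0,0,0,0,140,0]]' 
python3 -m crank '[[0,0,0,-40,10,40,0],[0,0,0,-80,20,40,0],[0,0,0,-120,30,40,0],[0,0,0,-150,30,40,0],[0,0,0,-150,30,40,0],[0,0,0,-150,30,40,0]]'
python3 - <<'E'
from rig import bot
from h import *
import pickle
st=bot.sense(); w=bot.get_image("wrist"); s=bot.get_image("scene"); d=bot.get_image("side")
pickle.dump((st,w,s,d),open("w5.pkl","wb")); cv2.imwrite("pics/w5.png",w["pixels"][:,:,::-1])
print(st['position'],st['orientation'],st['force'])
crop(s,245,105,100,85,8,"pics/s5.png"); crop(d,180,130,100,95,7,"pics/d5.png")
E
```

```text
t: 6.1
position: [0.5975, 0.2352, 0.2554]
orientation: [-3.141, 0.0, 2.91]
force: [0.4, 0.3, 0.4]
grip_width: 0.0856
t: 6.7
position: [0.4477, 0.2655, 0.2944]
orientation: [3.141, 0.001, 2.91]
force: [-0.1, 0.1, 0.3]
grip_width: 0.0857
[0.44773049 0.26549227 0.29440597] [3.14100992e+00 1.39609515e-03 2.91034680e+00] [-0.07067692  0.10613741  0.28870647]
```

View pics/w5.png

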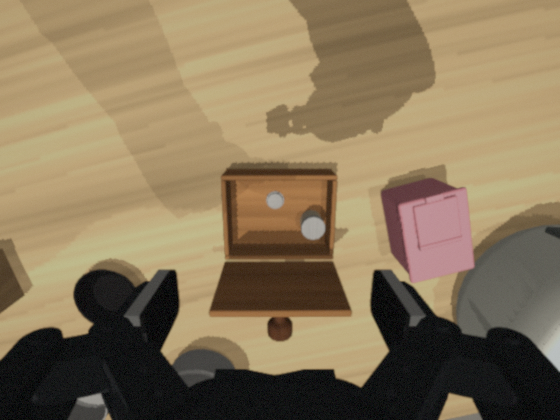

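View pics/s5.png

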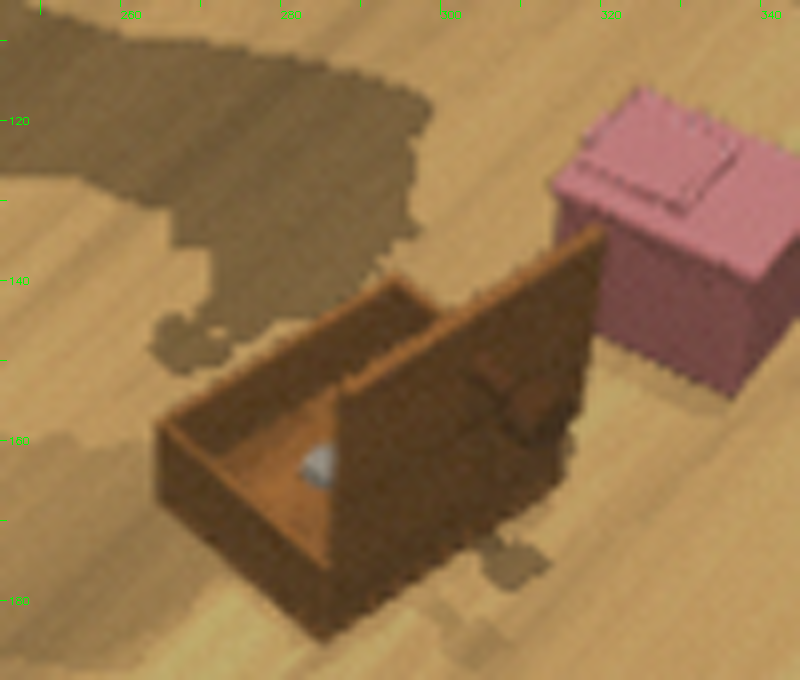

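View pics/d5.png

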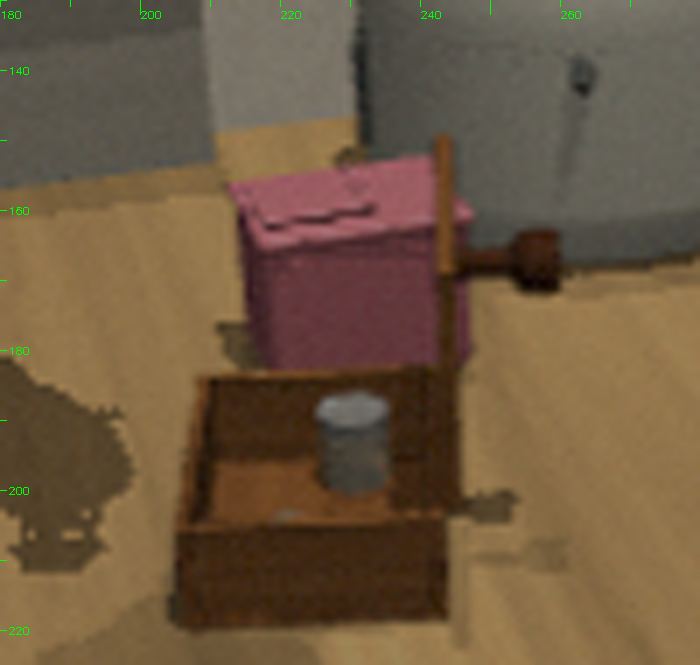

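Run:
```python
from h import *
import pickle
np.set_printoptions(precision=4,suppress=True)
st,w,s,d=pickle.load(open("w5.pkl","rb"))
k,e=tri(ray(w,(280,328),st),ray(d,(255.5,167)));print("knob",k,e)
ex=np.array([.9732,-.2299]); rel=k[:2]-[.555,.246]; a=rel@ex; print(a,k[2]-.0505, np.pi-np.arctan2(k[2]-.0505,a)-.4933)
p=w["pixels"].astype(int); sub=p[185:215,260:292]
m=((sub.max(2)-sub.min(2))<40)&(sub.min(2)>110); m=m.astype(np.uint8)
c=max(cv2.findContours(m,0,1)[0],key=cv2.contourArea); (x,y),ax,an=cv2.fitEllipse(c); print(x+260,y+185,ax)
C=onz(w,(x+260,y+185),.011,st); print("coin",C, "px->mm", np.linalg.norm(C-cam(w,st)[1])/329)
rc=C[:2]-[.4995,.2602]; ey=np.array([.2299,.9732]); print("box frame",rc@ex,rc@ey)
crop(w,215,160,130,105,6,"pics/w5c.png")
q=[(224.5,173.5),(335.5,172)]
A=[onz(w,u,.05,st) for u in q]; print(A,np.linalg.norm(A[0]-A[1]))
```

```text
knob [0.5922 0.2364 0.1318] 0.0028022948980989445
0.03835724785142307 0.08125977741655264 1.5185205856763475
274.6457271575928 199.74603652954102 (16.41584014892578, 16.989479064941406)
coin [0.4829 0.2568 0.011 ] px->mm 0.0013368701908995733
box frame -0.015342764797167197 -0.007074713952740567
[array([0.4282, 0.2086, 0.05  ]), array([0.4566, 0.337 , 0.05  ])] 0.1315355191020875
```

View pics/w5c.png

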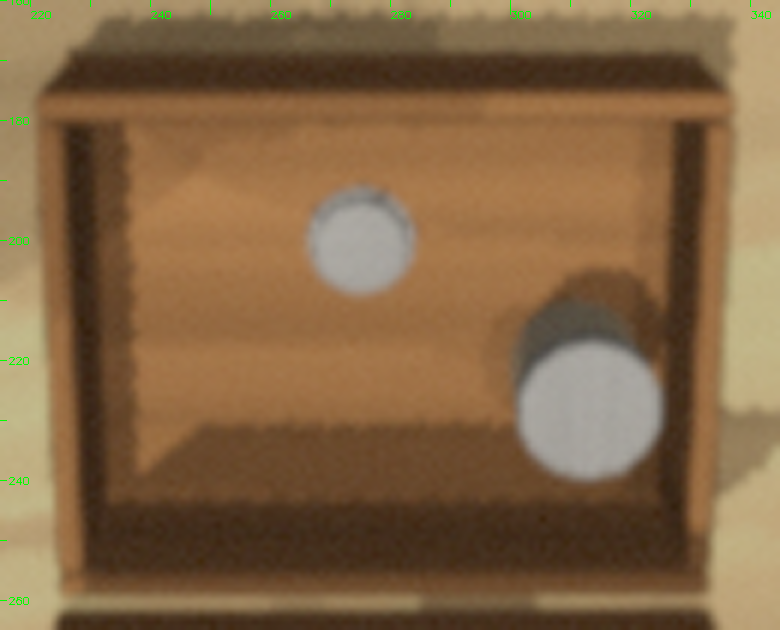

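Run:
```python
from h import *
import pickle
np.set_printoptions(precision=1,suppress=True)
st,w,s,d=pickle.load(open("w5.pkl","rb"))
ex=np.array([.9732,-.2299,0]);ey=np.array([.2299,.9732,0]);H=np.array([.555,.246,.0505]);ez=np.array([0,0,1])
for t in (0,1.5,1.55,1.6,1.65):
    out=[]
    for (x,z) in [(-.11,0),(-.11,.008),(0,0),(0,.008)]:
        X=x*np.cos(t)+z*np.sin(t); Z=-x*np.sin(t)+z*np.cos(t)
        P=H+ex*X+ez*Z-ey*.07
        out.append(P)
    print(t,"side",*proj(d,np.array(out)),"scene",*proj(s,np.array(out)[:2]))
    X=-.08*np.cos(t)+.043*np.sin(t); Z=.08*np.sin(t)+.043*np.cos(t)
    K=H+ex*X+ez*Z; print("   knob side",proj(d,K),"wrist",proj(w,K,st))
crop(d,225,140,50,70,9,"pics/d5b.png"); crop(s,275,125,60,60,9,"pics/s5b.png")
```

```text
0 side [205.3 204.9] [205.1 202.4] [244.1 203.3] [243.9 200.8] scene [264.  157.2] [264.  155.6]
   knob side [[216.1 179.9]] wrist [[280.4 212.2]]
1.5 side [239.3 168.3] [242.3 168. ] [244.1 203.3] [246.9 203. ] scene [284.8 151.2] [286.5 152.5]
   knob side [[255.5 166.1]] wrist [[280.4 326.7]]
1.55 side [241.4 168.2] [244.3 168. ] [244.1 203.3] [246.9 203.1] scene [285.9 152.1] [287.7 153.5]
   knob side [[256.9 166.7]] wrist [[280.3 328.8]]
1.6 side [243.4 168.1] [246.3 168.1] [244.1 203.3] [246.9 203.2] scene [287.1 153.1] [288.9 154.6]
   knob side [[258.3 167.3]] wrist [[280.3 330.6]]
1.65 side [245.4 168.1] [248.4 168.3] [244.1 203.3] [246.9 203.3] scene [288.3 154.2] [290.1 155.8]
   knob side [[259.6 168. ]] wrist [[280.2 332.2]]
```

View pics/d5b.png

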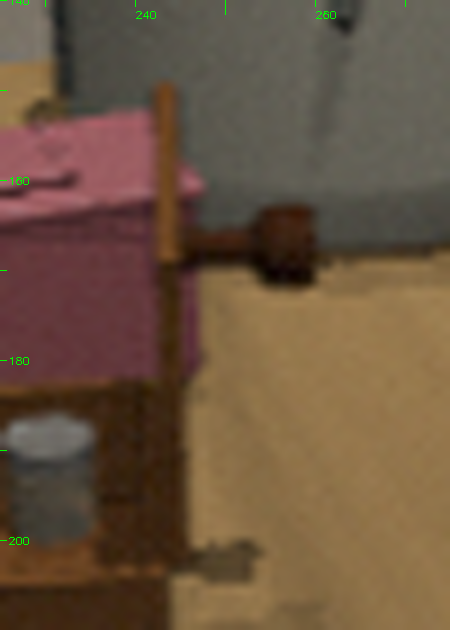

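View pics/s5b.png

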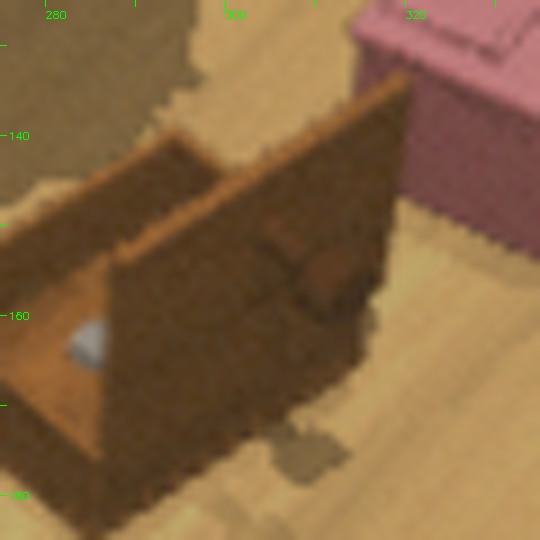

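Run:
```python
from h import *
import pickle
np.set_printoptions(precision=4,suppress=True)
st,w,s,d=pickle.load(open("w5.pkl","rb"))
A=[onz(w,u,.05,st) for u in [(221.7,176),(336.8,175.5),(225.5,258.5),(333,258.5)]]; print(A,np.linalg.norm(A[0]-A[1]))
c=(A[0]+A[1])/2; print("centre from -x rim",c[:2]+.055*np.array([.9732,-.2299]))
print("scene coin left edge",onz(s,(275+69/9,125+343/9),.012), "side coin vis",onz(d,(220.5,203),.012))
```

```text
[array([0.4303, 0.2045, 0.05  ]), array([0.4611, 0.3378, 0.05  ]), array([0.5343, 0.1799, 0.05  ]), array([0.566 , 0.3141, 0.05  ])] 0.13675103305493427
centre from -x rim [0.4992 0.2585]
scene coin left edge [0.4786 0.2477 0.012 ] side coin vis [0.4847 0.2677 0.012 ]
```

```bash
python3 -m crank '[[0,0,-0.13,10,-40,20,0],[0,0,-0.27,20,-88,20,0],[0,0,-0.41,30,-136,20,0],[0,0,-0.55,40,-184,20,0],[0,0,-0.69,45,-232,20,0],[0,0,-0.83,50,-280,20,0],[0,0,-0.97,55,-328,20,0],[0,0,-1.11,55,-376,20,0]]'
python3 -m crank '[[0,0,-0.14,0,-40,-20,0],[0,0,-0.26,0,-80,-50,0],[0,0,-0.26,0,-90,-60,0],[0,0,-0.26,0,-90,-60,0],[0,0,-0.26,0,-90,-60,0]]'
python3 - <<'E'
from rig import bot
from h import *
import pickle
st=bot.sense(); w=bot.get_image("wrist"); pickle.dump((st,w),open("w6.pkl","wb")); cv2.imwrite("pics/w6.png",w["pixels"][:,:,::-1])
print(st['position'],st['orientation'],st['joint_positions'])
E
```

```text
t: 7.65
position: [0.5032, -0.1135, 0.3135]
orientation: [-3.141, -0.0, 1.793]
force: [0.9, 0.9, -0.4]
grip_width: 0.0854
t: 8.15
position: [0.503, -0.2002, 0.2544]
orientation: [3.141, -0.0, 1.541]
force: [-0.3, -0.0, -0.1]
grip_width: 0.0853
[ 0.50295061 -0.20021954  0.2544322 ] [ 3.14149099e+00 -4.28908941e-04  1.54082414e+00] [-6.20851550e-01 -6.84245501e-02 -3.50919245e-02  1.60428347e+00
  4.12823618e-04  9.79916957e-01]
```

View pics/w6.png

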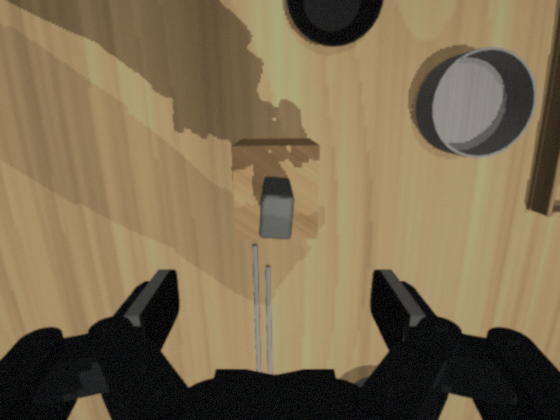

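Run:
```python
from h import *
import pickle
st,w=pickle.load(open("w6.pkl","rb"))
crop(w,225,130,105,115,6,"pics/w6c.png")
```

```text
(no output)
```

View pics/w6c.png

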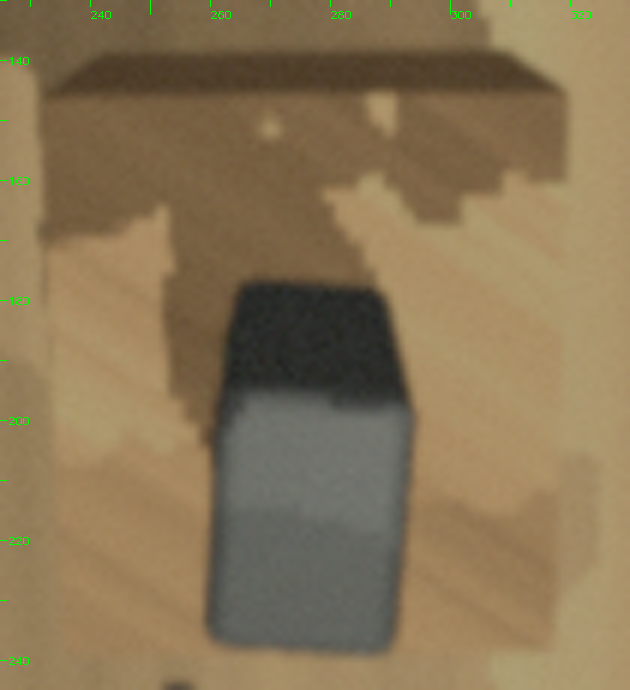

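Run:
```python
from h import *
import pickle
np.set_printoptions(precision=4,suppress=True)
st,w=pickle.load(open("w6.pkl","rb"))
P=np.array([onz(w,u,.17,st) for u in [(262,195.5),(292.7,198),(290.3,238.5),(259.5,236)]]); print(P,P.mean(0))
for a,b in [(0,1),(3,2),(3,0),(2,1)]: v=(P[b]-P[a])[:2]; print(np.linalg.norm(v),np.degrees(np.arctan2(v[1],v[0])))
S=np.array([onz(w,u,.095,st) for u in [(233,146),(318.7,145.7)]]);print(S)
```

```text
[[ 0.4941 -0.1827  0.17  ]
 [ 0.5158 -0.1852  0.17  ]
 [ 0.5136 -0.2159  0.17  ]
 [ 0.491  -0.2132  0.17  ]] [ 0.5036 -0.1993  0.17  ]
0.021836045193547433 -6.508367902202162
0.022737664499101983 -6.677034389138882
0.030645808299288625 84.22101810113612
0.030737410211564217 85.90000524490766
[[ 0.4663 -0.1541  0.095 ]
 [ 0.5437 -0.1561  0.095 ]]
```

```bash
python3 -m crank '[[0,0,-0.07,0.5,0.5,-40,0],[0,0,-0.07,0.5,0.5,-80,0],[0,0,-0.07,0.5,0.5,-110,0],[0,0,-0.07,0.5,0.5,-129,0],[0,0,-0.07,0.5,0.5,-129,0],[0,0,-0.07,0.5,0.5,-129,100],[0,0,-0.07,0.5,0.5,-129,180],[0,0,-0.07,0.5,0.5,-129,255]]' 45
python3 -m crank '[[0,0,0,0,0,0,255],[0,0,0,0,0,0,255],[0,0,0,0,0,0,255],[0,0,0,0,0,0,255]]'
python3 - <<'E'
from rig import bot
st=bot.sense(); print(st['position'],st['orientation'],st['force'],st['moment'],st['grip_width'])
E
```

```text
t: 9.0
position: [0.5042, -0.2005, 0.1268]
orientation: [3.139, 0.001, 1.47]
force: [0.1, 0.6, -0.5]
grip_width: 0.0438
t: 9.4
position: [0.5038, -0.2004, 0.1259]
orientation: [3.14, 0.001, 1.47]
force: [0.1, 1.7, 5.3]
grip_width: 0.0233
[ 0.50376239 -0.20044662  0.12593699] [3.14002426e+00 6.75689113e-04 1.46979305e+00] [0.09378127 1.73982778 5.25855185] [0.18683866 0.04726921 0.02630104] 0.02327923126575205
```

```bash
python3 -m crank '[[0,0,0,0,0,15,255],[0,0,0,0,0,30,255],[0,0,0,0,0,50,255],[0,0,0,0,0,75,255],[0,0,0,0,0,105,255],[0,0,0,0,0,135,255],[0,0,0,0,0,160,255],[0,0,0,0,0,160,255]]'
python3 - <<'E'
from rig import bot
from h import *
import pickle
st=bot.sense(); w=bot.get_image("wrist"); d=bot.get_image("side"); s=bot.get_image("scene"); pickle.dump((st,w,s,d),open("w7.pkl","wb")); cv2.imwrite("pics/w7.png",w["pixels"][:,:,::-1]); cv2.imwrite("pics/d7.png",d["pixels"][:,:,::-1])
print(st['position'],st['orientation'],st['force'],st['moment'])
E
```

```text
t: 10.2
position: [0.5044, -0.201, 0.2901]
orientation: [3.136, 0.003, 1.47]
force: [-0.1, -0.2, -1.7]
grip_width: 0.0236
[ 0.50435119 -0.20095645  0.29005433] [3.13582664 0.00331183 1.46970604] [-0.12809066 -0.17518992 -1.74209494] [-0.03114959 -0.03137795  0.02192564]
```

View pics/w7.png

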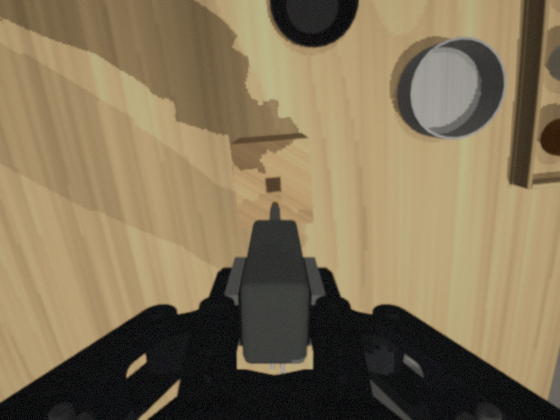

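View pics/d7.png

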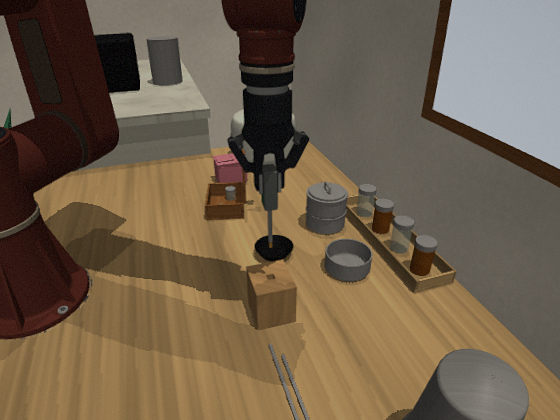

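Run:
```python
from h import *
import pickle
np.set_printoptions(precision=4,suppress=True)
st,w,s,d=pickle.load(open("w7.pkl","rb"))
crop(w,240,185,70,60,9,"pics/w7c.png"); crop(d,245,160,55,100,6,"pics/d7c.png"); crop(s,170,150,90,110,5,"pics/s7c.png")
print(proj(w,st['position']-[0,0,.1203],st),proj(d,st['position']-[0,0,.1203]),proj(s,st['position']-[0,0,.1203]))
```

```text
[[274.2628 204.9336]] [[270.6388 246.5472]] [[193.4552 228.4029]]
```

View pics/w7c.png

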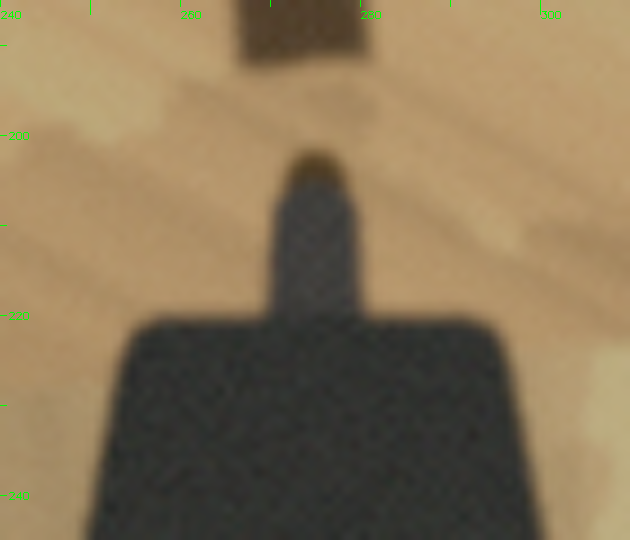

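View pics/d7c.png

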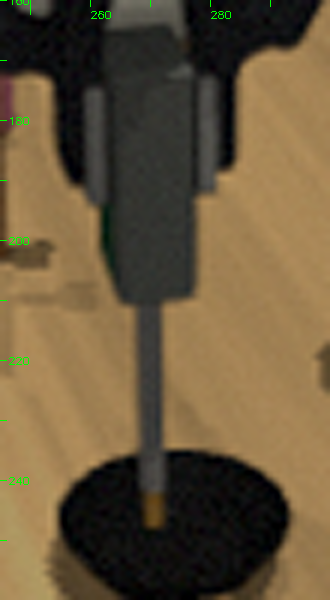

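View pics/s7c.png

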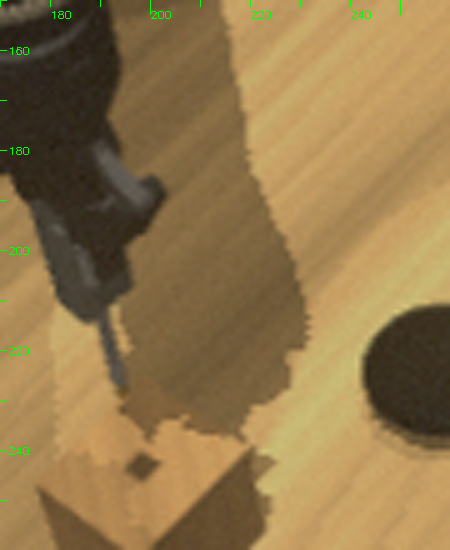

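```bash
python3 -m crank '[[0,0,0,-2,30,0,255],[0,0,0,-4,75,0,255],[0,0,0,-6,123,0,255],[0,0,0,-8,171,0,255],[0,0,0,-10,219,0,255],[0,0,0,-12,267,0,255],[0,0,0,-15,315,0,255],[0,0,0,-17,363,0,255]]'
python3 -m crank '[[0,0,0,-2,40,0,255],[0,0,0,-4,75,-20,255],[0,0,0,-4,94,-50,255],[0,0,0,-4,94,-80,255],[0,0,0,-4,94,-100,255],[0,0,0,-4,94,-110,255],[0,0,0,-4,94,-110,255],[0,0,0,-4,94,-110,255]]'
python3 - <<'E'
from rig import bot
from h import *
import pickle
np.set_printoptions(precision=4,suppress=True)
st=bot.sense(); w=bot.get_image("wrist"); d=bot.get_image("side"); s=bot.get_image("scene"); pickle.dump((st,w,s,d),open("w8.pkl","wb")); cv2.imwrite("pics/w8.png",w["pixels"][:,:,::-1])
print(st['position'],st['orientation'],st['force'],st['moment'])
crop(w,180,130,160,110,5,"pics/w8c.png");crop(d,195,150,70,75,8,"pics/d8c.png")
E
```

```text
t: 11.15
position: [0.4851, 0.1648, 0.2837]
orientation: [-3.14, 0.0, 1.47]
force: [0.5, -0.7, -2.0]
grip_width: 0.0237
t: 11.95
position: [0.4824, 0.2567, 0.1755]
orientation: [3.141, -0.0, 1.469]
force: [0.0, -1.1, -1.5]
grip_width: 0.0233
[0.4824 0.2567 0.1755] [ 3.1412 -0.0001  1.4694] [ 0.033  -1.1091 -1.4542] [-0.0258 -0.0356  0.0249]
```

View pics/w8.png

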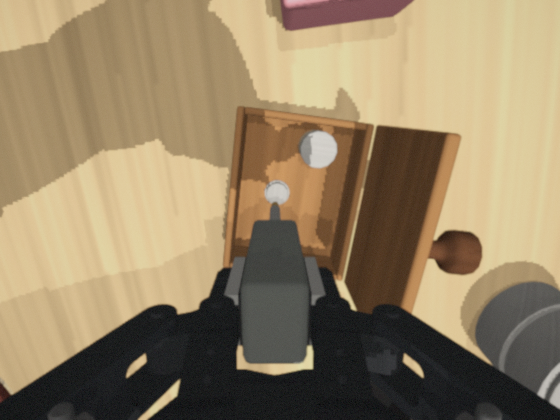

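View pics/w8c.png

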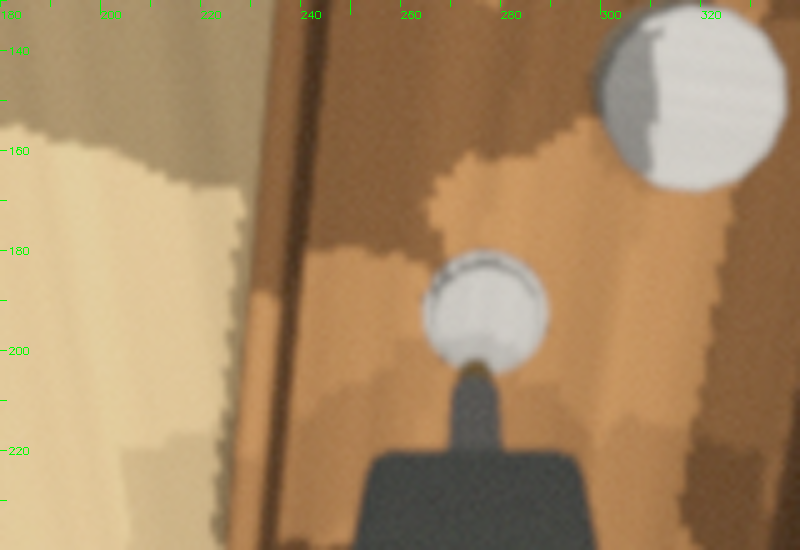

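View pics/d8c.png

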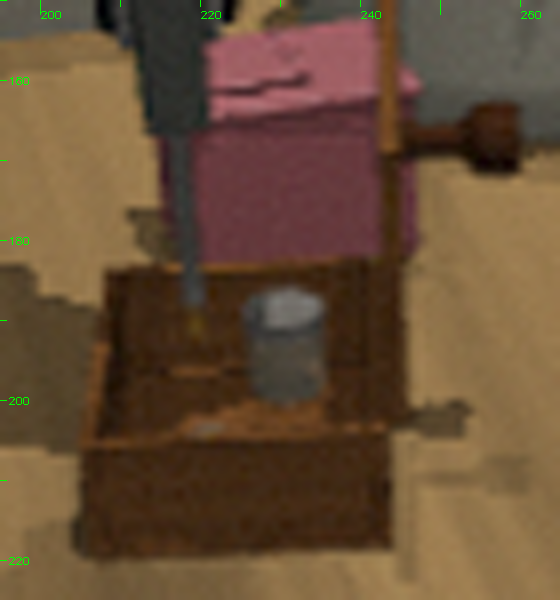

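Run:
```python
from h import *
import pickle
np.set_printoptions(precision=4,suppress=True)
st,w,s,d=pickle.load(open("w8.pkl","rb"))
for u in [(276.5,192.3),(276.7,193.5)]: print(onz(w,u,.012,st))
print("target pixel if TCP xy", proj(w,[*st['position'][:2],.012],st), "tip",proj(w,st['position']-[0,0,.1203],st),proj(d,st['position']-[0,0,.1203]))
print("side: coin proj", proj(d,[.4829,.2568,.012]), onz(d,(219.9,203.3),.012))
```

```text
[0.484  0.2576 0.012 ]
[0.484  0.2564 0.012 ]
target pixel if TCP xy [[274.9481 193.3752]] tip [[275.0418 205.4091]] [[219.3111 192.2915]]
side: coin proj [[220.5903 204.7855]] [0.4826 0.2664 0.012 ]
```

```bash
python3 -m crank '[[0,0,0,0.9,0,-10,255],[0,0,0,0.9,0,-20,255],[0,0,0,0.9,0,-30,255],[0,0,0,0.9,0,-37,255],[0,0,0,0.9,0,-37,255],[0,0,0,0.9,0,-37,255],[0,0,0,0.9,0,-37,255]]'
python3 - <<'E'
from rig import bot
from h import *
import pickle
np.set_printoptions(precision=4,suppress=True)
st=bot.sense(); w=bot.get_image("wrist"); d=bot.get_image("side"); s=bot.get_image("scene"); pickle.dump((st,w,s,d),open("w9.pkl","wb"))
print(st['position'],st['orientation'],st['force'],st['moment'])
print([bot.sense()['force'] for _ in range(3)])
crop(w,230,160,90,70,8,"pics/w9c.png");crop(d,195,150,70,75,8,"pics/d9c.png")
E
```

```text
t: 12.8
position: [0.4834, 0.257, 0.1384]
orientation: [3.141, -0.0, 1.47]
force: [-0.6, 0.5, -0.9]
grip_width: 0.0236
[0.4834 0.257  0.1384] [ 3.1408 -0.0002  1.4698] [-0.6312  0.4723 -0.9184] [-0.0288 -0.0003 -0.0039]
[array([-0.204 ,  0.8782, -1.1262]), array([-0.204 ,  0.8782, -1.1262]), array([-0.204 ,  0.8782, -1.1262])]
```

View pics/w9c.png

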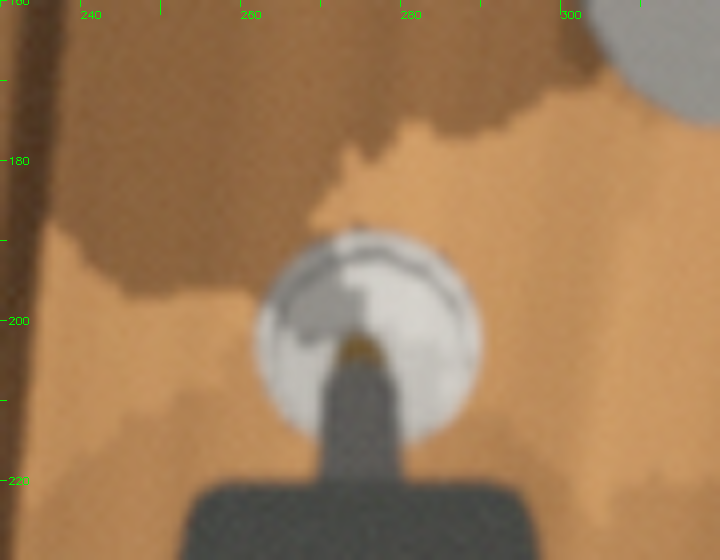

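View pics/d9c.png

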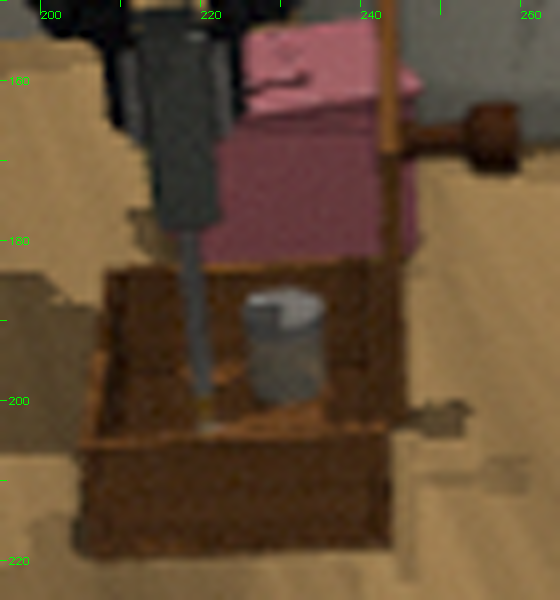

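```bash
cat > f.py <<'E'
from rig import bot
import numpy as np
F=[];P=[]
for k in range(8):
    bot.get_image("side"); s=bot.sense(); F.append(s['force']);P.append(s['position'])
print(np.round(np.mean(F,0),2),np.round(np.std(F,0),2),np.round(np.mean(P,0),4),s['t'])
E
python3 f.py
python3 -m crank '[[0,0,0,1,0,-2,255],[0,0,0,1,0,-4,255],[0,0,0,1,0,-4,255],[0,0,0,1,0,-4,255]]'; python3 f.py
python3 -m crank '[[0,0,0,0,0,-2,255],[0,0,0,0,0,-4,255],[0,0,0,0,0,-4,255],[0,0,0,0,0,-4,255]]'; python3 f.py
```

```text
[-0.05  0.01 -1.45] [0.46 0.4  0.67] [0.4832 0.2569 0.1381] 13.35
t: 13.75
position: [0.4841, 0.2569, 0.1338]
orientation: [-3.141, 0.0, 1.47]
force: [0.9, 0.2, -1.9]
grip_width: 0.0236
[ 0.08  0.14 -1.75] [0.34 0.39 0.61] [0.4842 0.2569 0.134 ] 14.15
t: 14.55
position: [0.4843, 0.2569, 0.1301]
orientation: [3.141, -0.0, 1.47]
force: [1.3, 0.2, 0.2]
grip_width: 0.0235
[0.9  0.32 0.08] [0.36 0.2  0.48] [0.4843 0.2569 0.1301] 14.95
```

```bash
python3 -m crank '[[0,0,0,0,0,-2,255],[0,0,0,0,0,-4,255],[0,0,0,0,0,-4,255],[0,0,0,0,0,-4,255]]'; python3 f.py; python3 f.py
python3 - <<'E'
from rig import bot
from h import *
import pickle
st=bot.sense(); w=bot.get_image("wrist"); d=bot.get_image("side"); s=bot.get_image("scene")
print(st['orientation'],st['moment'],proj(w,[*st['position'][:2],.012],st))
cv2.imwrite("pics/s10.png",s["pixels"][:,:,::-1])
crop(w,230,160,90,70,8,"pics/w10c.png");crop(d,195,140,70,85,7,"pics/d10c.png")
E
```

```text
t: 15.35
position: [0.4842, 0.2569, 0.126]
orientation: [3.141, -0.0, 1.47]
force: [0.8, -0.9, 1.6]
grip_width: 0.0237
[1.01 0.4  1.82] [0.34 0.26 0.26] [0.4842 0.2569 0.126 ] 15.75
[1.32 0.07 1.89] [0.44 0.55 0.5 ] [0.4842 0.2569 0.126 ] 16.15
[3.14138220e+00 5.21768007e-06 1.46981314e+00] [ 0.06812451 -0.43128421  0.01878284] [[275.08491951 207.48561523]]
```

View pics/w10c.png

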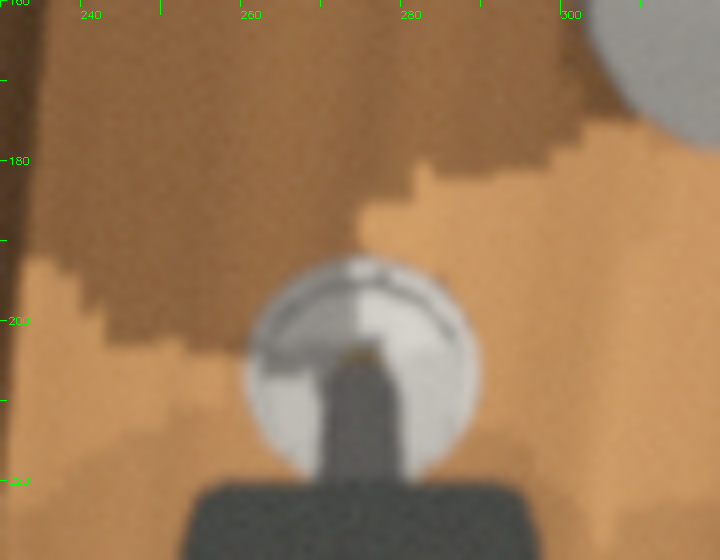

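View pics/d10c.png

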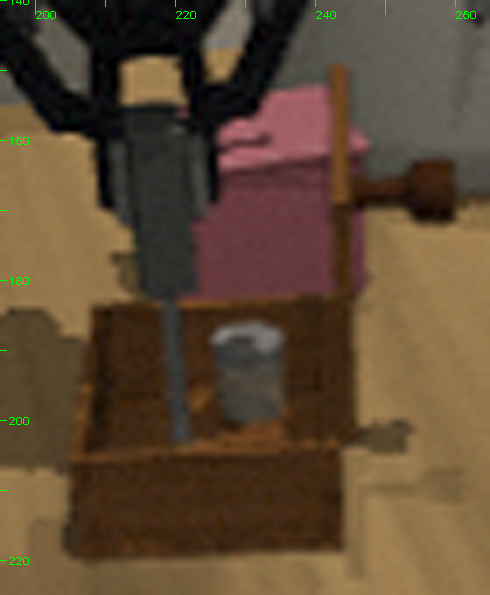

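View pics/s10.png

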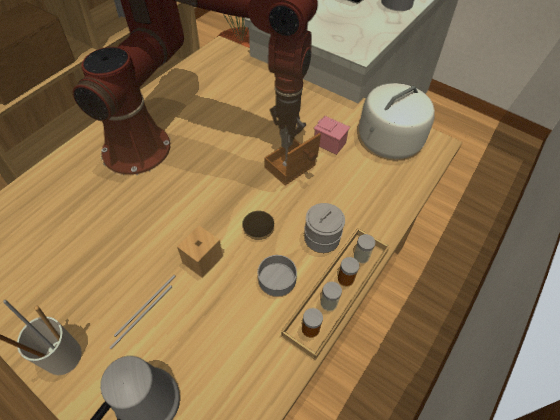

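```bash
python3 -c "
from rig import bot
print(bot.job_done()); s=bot.sense(); print(s['t'],s['position'],s['force'])"
```

```text
the job is handed in; nothing more can be done
None
the job is handed in; nothing more can be done
```

I opened the lid by its knob until it stood upright, then took the reader out of the stand. I pressed its tip on the coin and handed the job in at about 16 s of the 51 s allowed, still holding the reader there.

**Last checks**
- **Lid:** after I let go, it stayed upright. From the lid edges in the pictures it stands at about 1.57–1.60 rad. Triangulating the knob gave 1.52, with a poor ray match of 2.8 mm, and the arm's motion gave 1.60.
- **Tip position:** the tip is within about 1 mm of the coin's centre in the wrist view, and the tool is vertical.
- **Tip pressure:** the upward force rose by about 3.4 N, which means the tip is pushed in about 6.9 mm. Going by height it is about 6 mm, which is half way. The two disagree by about 1 mm.
- **Sideways force:** about 1 N of sideways force remained at the tip. I think it is friction on the coin, and I left it.
- **Contact and other things:** in the pictures, only the tip touches the box, and the other kitchen things look unmoved.

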